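Open the left-hand book press and slide its tray out

TASK

The glued pattern book is dry, so take it out of the small bench press. The press screw has a left-hand thread: swing the lever the way that loosens it until the platen is all the way up, and do not tighten it any further on the book. Then slide the tray, with the book lying in it, along the bed to the end stops, without lifting the tray off the bed, and let go.

Things in the scene. Friction and masses are not known exactly. Their poses are not given: they have to be found in the camera images.
- press: Fixed book press. Origin on the bench, under the screw axis; z up; local +y is the way the tray slides out. Dark wooden bed 156 (x) x 366 (y) mm, y = -101 to 265, top at z = 16. Side rails, 11 mm high over the bed, inner faces at x = -61 and 61, guide the tray (5 mm play a side).
- bed_stops (a point): Point on the bed's top midway between the two rubber end stops, in the plane of their faces: 238 mm from the screw axis along the press's +y. The stops stand at 38 to 58 mm on either side (x), 14 mm high over the bed; the tray's tongue and tab pass between them.
- crosshead (a point): Middle of the top face of the grey crosshead, 140 mm above the bench. It is 196 (x) x 46 (y) x 32 mm, on two posts at x = -77 and 77 mm of the screw axis. A collar 52 mm in diameter round the screw rises 5 mm above it, cap nuts at the posts 10 mm. Above those there is only the lever.
- screw_axis (a point): Point on the vertical screw axis, 173 mm above the bench: height of the lever's centre line when joint lever is 0.
- lever (a joint): Screw angle (rad); grows as the lever turns clockwise seen from above, raising platen and lever 5 mm per rad (left-hand thread). 0: lever points along the press's +y, steel platen (100 x 96 mm) down on the book, 0.5 mm clear; negative squeezes the book. Starts at 0 to 0.4; upper stop at 2.8. Needs 3 to 5 N at the ball and stays where left.
- lever_ball (a point): Centre of the black ball, 30 mm in diameter, at the lever's end, 90 mm from the screw axis. From the hub (40 mm in diameter, top 18 mm above the lever's centre line) a level round bar, 14 mm in diameter, runs to the ball; 55 mm of it is free between hub and ball.
- tray: Loose light-wood tray, about 0.35 kg, on the bed. Origin: centre of its underside, under the screw axis at the start; axes as the press's. Floor 112 (x) x 176 (y) x 8 mm; end walls 10 mm thick at y = -83 and 83, 36 mm high, trapped by the lowered platen until joint lever exceeds about 1.1. It meets the end stops after 150 mm along the press's +y.
- tray_tab (a point): Middle of the top edge of the tray's upright tab, 149 mm from the tray's origin along +y, 50 mm above its underside. The tab is 60 mm wide (x), 12 mm thick (y), on a tongue 40 mm wide and 8 mm thick that runs from the tray's +y wall; over the tongue the gap from wall to tab is 55 mm (y = 88 to 143).
- book: Notebook with red and green covers, 101 (x) x 152 (y) x 22 mm, lying loose in the tray between its end walls. Origin: centre of its underside.

How it is judged:
By the outcome, as a careful person would: the job done as asked, in the order asked, and still so for the second after the job is handed in, with the robot touching nothing.
It also fails if it takes over 51 s, if anything falls off the work surface, if the arm or the gripper's body presses on something with over 40 N, if the wrist force passes 120 N, or if a joint passes its speed limit or range.

ROBOT

A 7-joint arm with a two-finger parallel gripper is mounted at the origin on the work surface; the furniture and walls round the work are solid. World frame = base frame: x ahead of the robot, y to its left, z up, the work surface at z = 0. Lengths are in mm, angles in rad, forces in N, time in s.
With the tool pointing down it reaches from about 425 to 875 mm from the base axis. Payload 4.7 kg.
Tool frame: the origin (TCP) lies between the finger pads; the fingertips stand 14 mm ahead of it and the grasp point (between the pads) lies 5 mm behind it; z points along the fingers, y is the direction in which the jaws open and shut (so a half turn about z gives the same grasp; the last joint's range is limited). The gripper opens to 87 mm and grips with 3 to 60 N. Pads are 19 mm wide; open, the fingers measure 117 mm over their backs; the gripper's body (75 mm by 190 mm) begins 51 mm behind the grasp point.
Start: joints at [1.233, 0.321, -0.07, 1.45, 0.023, 1.371, -0.057], TCP at [223.964, -610.217, 236.587] pointing down, gripper open.
Joint ranges: [-2.86, 2.86], [-0.3, 2.09], [-1.38, 1.24], [0.06, 2.45], [-1.56, 4.7], [0.09, 2.05], [-2.69, 2.69]. Speed limits (rad/s): [2.57, 2.57, 3.14, 3.14, 3.14, 3.14, 3.14].

INTERFACE

Orientations are given as a unit quaternion [w, x, y, z].
In Python, from cell import env gives the robot as it stands. The module is installed in compiled form; this text tells all that it offers.
- The arm moves only by the shell command python3 -m pendant 'ROWS'. ROWS is JSON, a list of rows, each an object with "travel": the shift along the tool's x, y, z in mm, a list of three; "delta_rot": the turn, a rotation vector about the tool's x, y, z in rad, a list of three; "fingers": the opening, from 0 (shut) to 1 (fully open). A call has 1 to 20 rows; each row is the pose to reach, as a shift and turn from the pose measured when the call began, along the tool's axes at that moment; what a row does not reach only later rows make up. A row lasts 1/8 s, in which the tool goes at most 62.5 mm and 10.7 degrees, less where a joint would pass 70% of its speed; a pose out of reach is approached as far as the arm can. A call with a gripper value outside its range is refused whole. The fingers move at their own pace and stop on an object; the grip force is fixed at half the most. Time passes only in rows, so rows that repeat a pose let the fingers close. It gives the time, the measured TCP pose, the force and the opening at its end, in the units of the state.
- env.observe(): the state, without advancing time (a new reading comes with each control period).
- env.capture(name): name is "scene" or "top" or "wrist"; returns a dict with "image" (480x640x3 uint8, blue, green, red), "fx", "fy", "cx", "cy" (pixels), "extrinsics" (4x4, takes a point from camera to world coordinates); the wrist camera has in their place "mount" (4x4, takes a point from camera to tool coordinates, whose origin is the TCP and whose axes are the flange's). Camera axes: x right, y up, looking along -z (the intrinsics and any distortion apply to the point x, -y, -z); pixel columns grow to the right and rows downward; lengths in mm; the calibration is good to about 2 mm. A picture is of the moment at which its call begins: read the wrist's pose just before it. There is no depth.
- env.close_job(): hands the job in, once; it reports no verdict.
The state is a dict: "time_s": time; "qpos": joint angles; "joint_velocities": joint speeds; "effort": joint torques, N m; "tcp_pos": TCP position; "orientation": TCP orientation; "force": force on the tool from outside, world axes, zero at the start; "torque": the same for the moment, N m; "finger_gap": opening from 0.0 (shut) to 1.0 (fully open).
Only numpy, scipy, OpenCV 4.12 (cv2) and the standard library are available. Lean on these libraries where they do the work, as an engineer would, in place of code of your own. Each camera call takes 0.05 s, during which the arm holds its last target.

## Working session

There is one attempt and no reset: what is moved stays moved. The work goes in short steps, Python scripts to look and compute and a shell command to move; the robot and the scene stay as the last step left them, time stands still between calls to the robot, and variables do not carry over. Pictures are saved under pics/ and viewed, and the job is handed in when it is done.

```bash
mkdir -p pics; ls
python3 - <<'E'
from cell import env
import cv2,numpy as np
np.set_printoptions(precision=2,suppress=True)
s=env.observe();print(s['time_s'],s['tcp_pos'],s['orientation'],s['finger_gap'],s['force'])
for n in("scene","top","wrist"):
    c=env.capture(n);cv2.imwrite(f"pics/{n}0.png",c["image"]);print(n,{k:v for k,v in c.items() if k!="image"})
E
```

```text
pics
0.0 [ 223.75 -609.72  235.48] [-0.    0.98  0.17 -0.  ] 1.000537886911419 [0.36 0.29 0.41]
scene {'fx': 515.9080313856007, 'fy': 515.9080313856007, 'cx': 310.70532819763315, 'cy': 238.25041775823522, 'extrinsics': array([[ -0.83,   0.38,  -0.41,  56.41],
       [ -0.56,  -0.57,   0.6 , 586.66],
       [ -0.01,   0.73,   0.69, 772.79],
       [  0.  ,   0.  ,   0.  ,   1.  ]])}
top {'fx': 443.6573008205586, 'fy': 443.6573008205586, 'cx': 313.18617665358335, 'cy': 244.05684902678237, 'extrinsics': array([[ -0.2 ,   0.94,  -0.28, 208.48],
       [ -0.98,  -0.19,   0.06,  82.48],
       [ -0.  ,   0.29,   0.96, 939.54],
       [  0.  ,   0.  ,   0.  ,   1.  ]])}
wrist {'fx': 353.3637677017202, 'fy': 353.3637677017202, 'cx': 317.1604845386748, 'cy': 237.26065692938542, 'mount': array([[  -0.  ,    0.97,    0.24,   65.26],
       [   1.  ,    0.  ,   -0.  ,   -0.34],
       [  -0.  ,    0.24,   -0.97, -146.75],
       [   0.  ,    0.  ,    0.  ,    1.  ]])}
```

View pics/scene0.png

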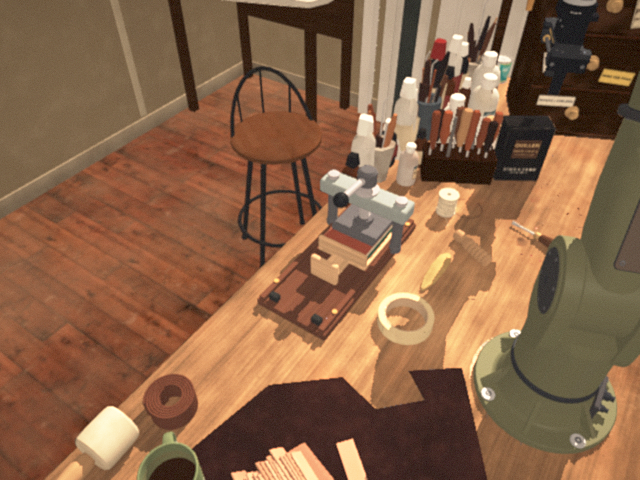

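View pics/top0.png

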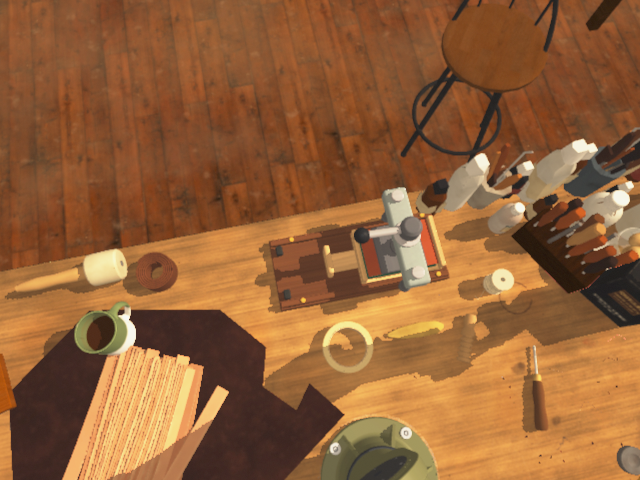

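View pics/wrist0.png

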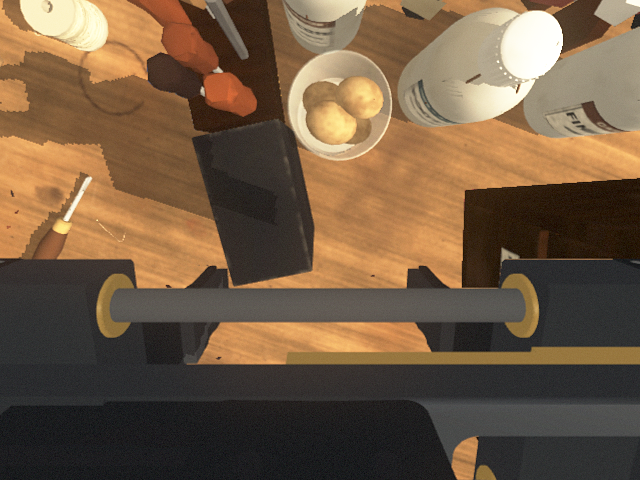

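The scene view shows the press at about (340,255), with the lever ball at (342,199). In the top view the crosshead is at about (406,240), the ball at (362,235), the tab at (328,262) and the stops at (279,251) and (287,294). The wrist view shows only bottles and tools. I'll enlarge the press next.

Run:
```python
import cv2
a=cv2.imread("pics/top0.png")[175:325,260:460];cv2.imwrite("pics/topc.png",cv2.resize(a,None,fx=4,fy=4,interpolation=cv2.INTER_CUBIC))
a=cv2.imread("pics/scene0.png")[155:345,250:430];cv2.imwrite("pics/scenec.png",cv2.resize(a,None,fx=3,fy=3,interpolation=cv2.INTER_CUBIC))
```

```text
(no output)
```

View pics/topc.png

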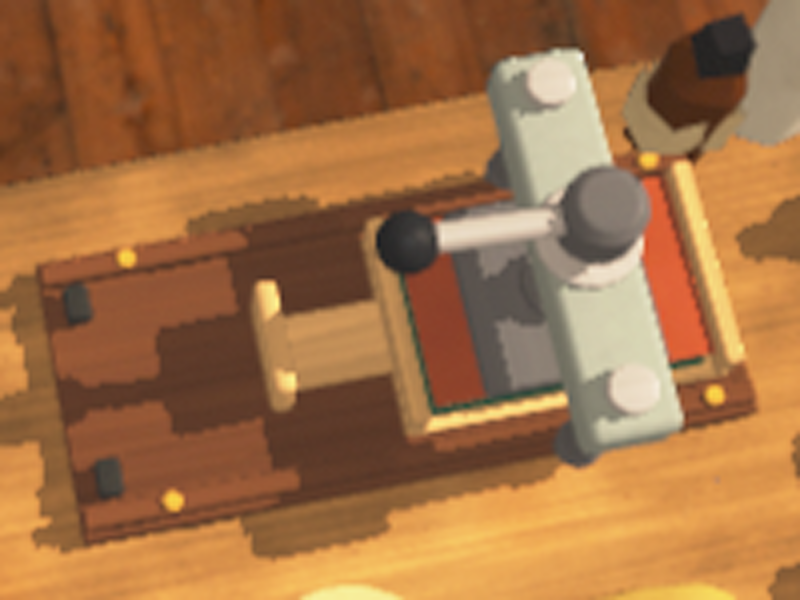

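View pics/scenec.png

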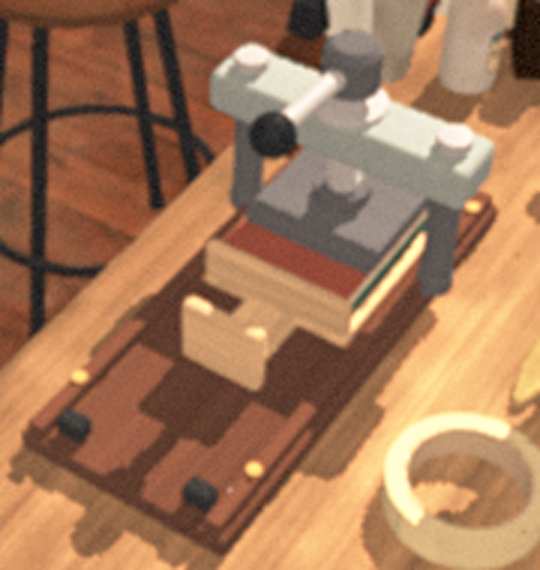

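```bash
cat > h.py <<'E'
import numpy as np
np.set_printoptions(precision=2,suppress=True)
def proj(c,P):
    E=c["extrinsics"];p=(np.asarray(P,float)-E[:3,3])@E[:3,:3]
    return np.array([c["cx"]+c["fx"]*p[...,0]/-p[...,2],c["cy"]+c["fy"]*-p[...,1]/-p[...,2]]).T
def ray(c,u,v):
    E=c["extrinsics"];d=E[:3,:3]@np.array([(u-c["cx"])/c["fx"],-(v-c["cy"])/c["fy"],-1]);return E[:3,3],d/np.linalg.norm(d)
def press(p):
    x,y,t=p[:3];R=np.array([[np.cos(t),-np.sin(t),0],[np.sin(t),np.cos(t),0],[0,0,1]])
    return lambda P:np.asarray(P,float)@R.T+[x,y,0]
E
python3 - <<'E'
from cell import env
from h import *
from scipy.optimize import least_squares as LS
T=env.capture("top");S=env.capture("scene")
def model(q):
    r=90
    return dict(n1=(77,0,148),n2=(-77,0,148),hub=(0,0,191+5*q),ball=(r*np.sin(q),r*np.cos(q),173+5*q),
      s1=(48,243,30),s2=(-48,243,30),t1=(30,149,66),t2=(-30,149,66),c1=(-78,265,0),c2=(-78,-101,8),c3=(78,265,16))
top=dict(n1=(551,83),n2=(634,388),hub=(606,200),ball=(407,241),s1=(76,290),s2=(107,466),t1=(265,283),t2=(287,385),c1=(88,543),c2=(755,410))
sc=dict(n1=(252,57),n2=(455,140),hub=(354,48),ball=(273,132),s1=(73,418),s2=(200,485),t1=(190,300),t2=(263,342),c1=(220,552))
def res(p,full=False):
    M=model(p[3]);F=press(p);o=[]
    for cam,d,f,of in((T,top,4,(260,175)),(S,sc,3,(250,155))):
        for k,(u,v) in d.items():
            e=proj(cam,F(M[k]))-np.array([u/f+of[0],v/f+of[1]]);o.append(e)
            if full:print(k,e)
    return np.concatenate(o)
for sgn in (1,):
    r=LS(res,[450,-50,0.2,0.2],loss="soft_l1");print(r.x,r.cost);res(r.x,True)
    F=press(r.x);M=model(r.x[3])
    for k in("ball","hub","t1","t2","n1","n2","s1","s2"):print(k,F(M[k]))
E
```

```text
[ 425.6  -141.48   -0.02    0.04] 22.60036651615954
n1 [-0.67 -0.47]
n2 [-1.28  0.06]
hub [0.29 0.17]
ball [-0.71  0.13]
s1 [0.45 1.45]
s2 [0.34 1.24]
t1 [-1.48 -1.52]
t2 [-1.23  1.01]
c1 [-1.96  0.26]
c2 [-0.33  1.13]
n1 [ 0.29 -1.76]
n2 [ 0.17 -2.23]
hub [ 0.47 -3.57]
ball [ 0.22 -0.41]
s1 [ 0.78 -3.02]
s2 [ 0.22 -2.32]
t1 [-1.96 -2.29]
t2 [-0.27 -3.47]
c1 [0.32 1.27]
ball [430.43 -51.61 173.19]
hub [ 425.6  -141.48  191.19]
t1 [457.92   7.04  66.  ]
t2 [397.93   7.97  66.  ]
n1 [ 502.59 -142.68  148.  ]
n2 [ 348.61 -140.27  148.  ]
s1 [477.39 100.74  30.  ]
s2 [381.4  102.24  30.  ]
```

```bash
cat >> h.py <<'E'
from scipy.spatial.transform import Rotation as Rn
def tool():
    from cell import env
    s=env.observe();w,x,y,z=s["orientation"];return s,np.array(s["tcp_pos"]),Rn.from_quat([x,y,z,w])
def down(psi,tilt=None):
    "tool y at world angle psi, z down; tilt: world rotvec applied after"
    y=np.array([np.cos(psi),np.sin(psi),0]);z=np.array([0,0,-1.]);R=Rn.from_matrix(np.column_stack([np.cross(y,z),y,z]))
    return R if tilt is None else Rn.from_rotvec(tilt)*R
def rel(P,R=None):
    s,p,R0=tool();R=R0 if R is None else R
    return R0.inv().apply(np.array(P)-p),(R0.inv()*R).as_rotvec()
E
python3 - <<'E'
from h import *
s,p,R=tool();print(p,R.as_matrix())
D=down(0.0)
for P in([224,-610,340],[500,-280,330],[480,-60,300],[440,-52,290]):print(P,*rel(P,D))
E
```

```text
[ 223.88 -609.99  236.05] [[ 0.94  0.34 -0.  ]
 [ 0.34 -0.94  0.  ]
 [-0.   -0.   -1.  ]]
[224, -610, 340] [   0.1    -0.04 -103.95] [-0.   -0.   -1.22]
[500, -280, 330] [ 372.92 -214.7   -93.79] [-0.   -0.   -1.22]
[480, -60, 300] [ 429.97 -428.09  -63.62] [-0.   -0.   -1.22]
[440, -52, 290] [ 395.17 -449.38  -53.6 ] [-0.   -0.   -1.22]
```

```bash
python3 -m pendant '[{"travel":[0,0,-55],"delta_rot":[0,0,0],"fingers":1},{"travel":[0,0,-104],"delta_rot":[0,0,0],"fingers":1},{"travel":[48,-27,-102],"delta_rot":[0,0,-0.13],"fingers":1},{"travel":[94,-54,-100],"delta_rot":[0,0,-0.27],"fingers":1},{"travel":[140,-80,-99],"delta_rot":[0,0,-0.4],"fingers":1},{"travel":[187,-107,-98],"delta_rot":[0,0,-0.55],"fingers":1},{"travel":[234,-134,-97],"delta_rot":[0,0,-0.7],"fingers":1},{"travel":[280,-161,-96],"delta_rot":[0,0,-0.84],"fingers":0.8},{"travel":[326,-188,-95],"delta_rot":[0,0,-0.97],"fingers":0.6},{"travel":[373,-215,-94],"delta_rot":[0,0,-1.1],"fingers":0.6},{"travel":[390,-270,-85],"delta_rot":[0,0,-1.22],"fingers":0.6},{"travel":[405,-325,-75],"delta_rot":[0,0,-1.22],"fingers":0.6},{"travel":[418,-380,-68],"delta_rot":[0,0,-1.22],"fingers":0.6},{"travel":[425,-428,-64],"delta_rot":[0,0,-1.22],"fingers":0.6},{"travel":[410,-440,-60],"delta_rot":[0,0,-1.22],"fingers":0.6},{"travel":[395,-449,-54],"delta_rot":[0,0,-1.22],"fingers":0.6},{"travel":[395,-449,-54],"delta_rot":[0,0,-1.22],"fingers":0.6}]'
python3 - <<'E'
from cell import env
import cv2
from h import *
s,p,R=tool();print(s["time_s"],p,R.as_matrix(),s["qpos"],s["finger_gap"])
cv2.imwrite("pics/w1.png",env.capture("wrist")["image"])
E
```

```text
time_s: 2.38
tcp_pos: [439.2, -52.2, 290.3]
orientation: [-0.0, 0.707, 0.707, -0.0]
force: [0.7, 0.3, -0.2]
finger_gap: 0.6
2.375 [439.16 -52.25 290.3 ] [[-0.  1. -0.]
 [ 1.  0. -0.]
 [-0. -0. -1.]] [ 0.72 -0.15 -0.59  1.83 -0.08  1.44  0.15] 0.6004033388525051
```

View pics/w1.png

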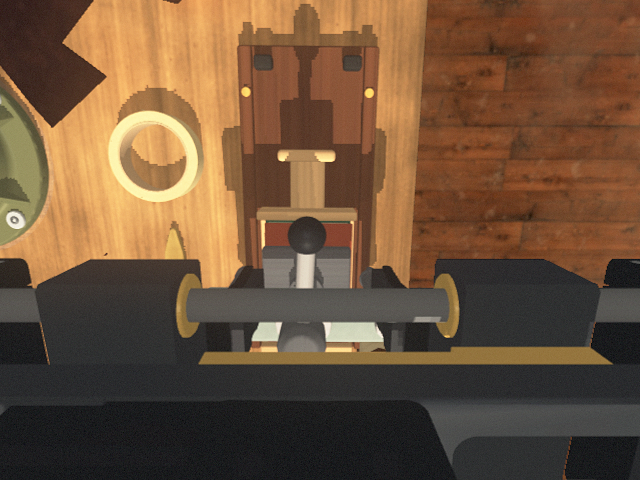

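The wrist view, with world +x to the right, shows the ball at (306,236), the tab's top edge at (278..335,151), and the stops at (263,62) and (352,62). I'll refine the fit with it.

Run:
```python
from cell import env
from h import *
from scipy.optimize import least_squares as LS
s,p0,R=tool();W=env.capture("wrist");G=np.eye(4);G[:3,:3]=R.as_matrix();G[:3,3]=p0
W["extrinsics"]=G@W["mount"]
T=env.capture("top");S=env.capture("scene")
def model(q):
    r=90
    return dict(n1=(77,0,148),n2=(-77,0,148),hub=(0,0,191+5*q),ball=(r*np.sin(q),r*np.cos(q),173+5*q),
      s1=(48,243,30),s2=(-48,243,30),t1=(30,149,66),t2=(-30,149,66),c1=(-78,265,0),c2=(-78,-101,8),c3=(78,265,16))
top=dict(n1=(551,83),n2=(634,388),hub=(606,200),ball=(407,241),s1=(76,290),s2=(107,466),t1=(265,283),t2=(287,385),c1=(88,543),c2=(755,410))
sc=dict(n1=(252,57),n2=(455,140),hub=(354,43),ball=(273,132),s1=(73,418),s2=(200,485),t1=(190,300),t2=(263,342),c1=(220,552))
wr=dict(ball=(306,236),t1=(335,151),t2=(278,151),s1=(352,60),s2=(263,60))
cams=[(T,top,4,(260,175),1),(S,sc,3,(250,155),1),(W,wr,1,(0,0),1)]
def res(p,full=False):
    M=model(p[3]);F=press(p);o=[]
    for cam,d,f,of,w in cams:
        for k,(u,v) in d.items():
            e=proj(cam,F(M[k]))-np.array([u/f+of[0],v/f+of[1]]);o.append(e*w)
            if full:print(k,e,end="; ")
    return np.concatenate(o)
allc=cams
for sel in ([0,1,2],[2],[0],[1]):
    cams=[allc[i] for i in sel]
    r=LS(res,[425,-141,0,0.05],loss="soft_l1");print("\n",sel,r.x,r.cost)
    res(r.x,True)
    F=press(r.x);print("\nball",F(model(r.x[3])["ball"]),"tab",F((0,149,66)))
```

```text
[0, 1, 2] [ 425.74 -140.25   -0.02    0.05] 33.339054111384094
n1 [-1.27 -0.43]; n2 [-1.99  0.13]; hub [-0.39  0.22]; ball [-1.47 -0.29]; s1 [-0.12  1.38]; s2 [-0.31  1.17]; t1 [-2.08 -1.55]; t2 [-1.87  0.99]; c1 [-2.61  0.18]; c2 [-0.93  1.24]; n1 [-0.06 -1.5 ]; n2 [-0.21 -1.9 ]; hub [ 0.09 -1.63]; ball [-0.61 -0.29]; s1 [ 0.23 -2.72]; s2 [-0.36 -1.96]; t1 [-2.44 -1.99]; t2 [-0.76 -3.13]; c1 [-0.29  1.66]; ball [-0.37 -1.4 ]; t1 [-0.47  3.42]; t2 [-2.13  2.38]; s1 [0.45 3.09]; s2 [-1.31  1.36]; 
ball [431.48 -50.43 173.24] tab [428.23   8.73  66.  ]

 [2] [ 429.27 -138.16   -0.      0.03] 5.40068628849416
ball [ 0.04 -4.27]; t1 [1.02 0.89]; t2 [-0.72  0.67]; s1 [0.71 0.23]; s2 [-1.18 -0.16]; 
ball [431.81 -48.19 173.13] tab [429.72  10.84  66.  ]

 [0] [ 426.09 -142.94   -0.02    0.03] 5.3819342817611
n1 [ 0.04 -0.85]; n2 [-0.62 -0.35]; hub [ 1.01 -0.24]; ball [0.07 0.  ]; s1 [1.09 0.98]; s2 [0.94 0.75]; t1 [-0.84 -1.96]; t2 [-0.6   0.56]; c1 [-1.38 -0.24]; c2 [0.24 0.83]; 
ball [430.4  -53.04 173.16] tab [428.58   6.04  66.  ]

 [1] [ 422.84 -136.59   -0.01    0.05] 6.416308289007627
n1 [ 0.13 -0.1 ]; n2 [ 0.31 -0.39]; hub [ 0.46 -0.21]; ball [-0.44  1.25]; s1 [ 0.46 -0.68]; s2 [0.11 0.19]; t1 [-2.16 -0.19]; t2 [-0.34 -1.28]; c1 [0.25 3.9 ]; 
ball [428.85 -46.79 173.26] tab [425.03  12.39  66.  ]
```

```bash
python3 -m pendant '[{"travel":[2,-2,45],"delta_rot":[0,0,0],"fingers":0.6},{"travel":[2,-2,85],"delta_rot":[0,0,0],"fingers":0.6},{"travel":[2,-2,113],"delta_rot":[0,0,0],"fingers":0.6},{"travel":[2,-2,113],"delta_rot":[0,0,0],"fingers":0.6}]'
python3 - <<'E'
from cell import env
import cv2
from h import *
s,p,R=tool();print(s["force"],s["finger_gap"]*87)
c=env.capture("wrist")["image"];cv2.imwrite("pics/w2.png",c)
A=np.array([426,-140,0])
for th in np.arange(0.0,1.6,0.14)+0.055:
    t=np.array([np.cos(th),-np.sin(th),0]);r=np.array([np.sin(th),np.cos(th),0])
    print(round(th,2),*rel(A+90*r+11*t+[0,0,177+5*(th-.05)],down(-th)))
E
```

```text
time_s: 3.08
tcp_pos: [437.5, -50.4, 175.9]
orientation: [-0.002, 0.707, 0.707, -0.0]
force: [-0.0, 0.2, 1.1]
finger_gap: 0.599
[-0.03  0.18  1.15] 52.12854108847123
0.06 [-0.24  3.19  0.54] [-0.   -0.    0.06]
0.2 [-3.34 15.48 -0.18] [-0.  -0.   0.2]
0.34 [-8.13 27.23 -0.9 ] [-0.   -0.    0.34]
0.48 [-14.51  38.19  -1.62] [-0.   -0.    0.48]
0.62 [-22.36  48.15  -2.35] [-0.   -0.    0.62]
0.76 [-31.52  56.92  -3.08] [-0.   -0.    0.76]
0.9 [-41.82  64.32  -3.81] [-0.  -0.   0.9]
1.04 [-53.05  70.22  -4.54] [-0.   -0.    1.04]
1.18 [-64.99  74.49  -5.27] [-0.   -0.    1.18]
1.32 [-77.41  77.05  -5.99] [-0.   -0.    1.32]
1.46 [-90.06  77.85  -6.72] [-0.   -0.    1.46]
1.6 [-102.71   76.88   -7.45] [-0.  -0.   1.6]
```

View pics/w2.png

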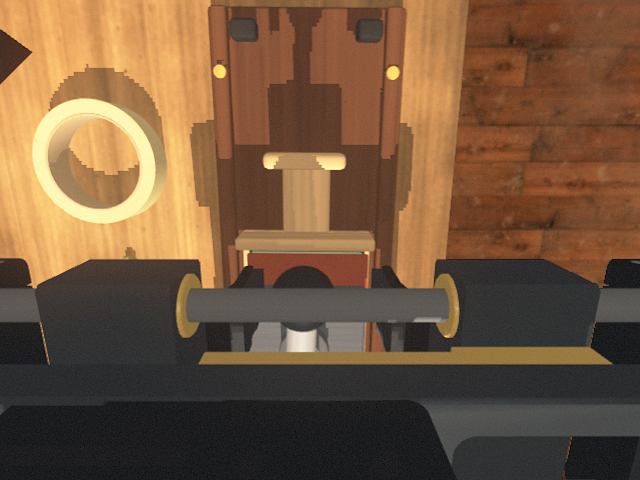

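The ball at (303,290) sits between the open fingers, whose pads are at about x=250 and x=385, and nothing is touching. I'll start the swing.

```bash
python3 -m pendant '[{"travel":[0,3,0],"delta_rot":[0,0,0.06],"fingers":0.6},{"travel":[-3,15,0],"delta_rot":[0,0,0.2],"fingers":0.6},{"travel":[-8,27,-1],"delta_rot":[0,0,0.34],"fingers":0.6},{"travel":[-14.5,38,-1.6],"delta_rot":[0,0,0.48],"fingers":0.6},{"travel":[-22,48,-2.3],"delta_rot":[0,0,0.62],"fingers":0.6},{"travel":[-31.5,57,-3],"delta_rot":[0,0,0.76],"fingers":0.6},{"travel":[-42,64,-4],"delta_rot":[0,0,0.9],"fingers":0.6},{"travel":[-42,64,-4],"delta_rot":[0,0,0.9],"fingers":0.6}]'
python3 - <<'E'
from cell import env
import cv2
from h import *
s,p,R=tool();print(s["force"],s["torque"],s["finger_gap"]*87,p,s["qpos"])
cv2.imwrite("pics/w3.png",env.capture("wrist")["image"])
c=env.capture("top")["image"][150:330,250:470];cv2.imwrite("pics/t3.png",cv2.resize(c,None,fx=3,fy=3))
E
```

```text
time_s: 4.12
tcp_pos: [504.1, -93.0, 182.8]
orientation: [-0.001, 0.944, 0.33, 0.001]
force: [0.1, 0.3, -0.3]
finger_gap: 0.601
[ 0.13  0.3  -0.27] [ 0.06 -0.   -0.01] 52.30123621732802 [504.12 -93.02 182.82] [ 0.71  0.1  -0.61  1.84  0.06  1.22 -0.81]
```

View pics/w3.png

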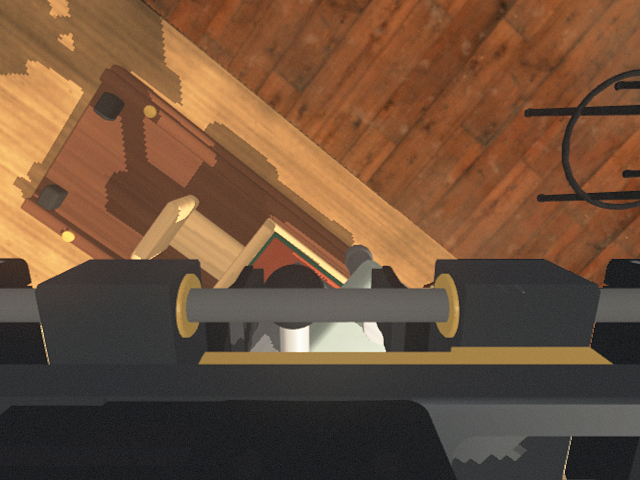

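View pics/t3.png

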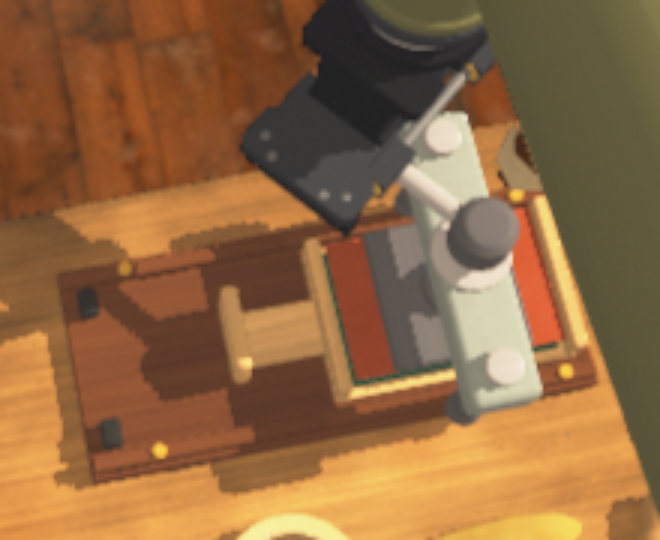

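The wrist view shows the ball at (294,290), still between the fingers. The top view shows the lever turned clockwise along with them. Before going on I'll check the bottles behind the press for clearance.

Run:
```python
from cell import env
from h import *
T=env.capture("top");S=env.capture("scene")
from scipy.optimize import least_squares as LS
def tri(a,b):
    o1,d1=ray(T,*a);o2,d2=ray(S,*b)
    t=np.linalg.lstsq(np.column_stack([d1,-d2]),o2-o1,rcond=None)[0]
    return o1+t[0]*d1,o2+t[1]*d2
print("brown cap",*tri((440,186),(354,158)))
print("white big cap",*tri((478,160),(366,121)))
print("white small",*tri((517,209),(410,148)))
A=np.array([426,-140,0])
for th in np.arange(0.95,2.9,0.14):
    y=min(th,2.55)
    t=np.array([np.cos(th),-np.sin(th),0]);r=np.array([np.sin(th),np.cos(th),0])
    P=A+90*r+11*t+[0,0,177+5*(th-.05)]
    print(round(th,2),P,*rel(P,down(-y)))
```

```text
brown cap [ 513.58 -238.46  124.04] [ 512.1  -239.01  123.71]
white big cap [ 529.06 -301.25  181.3 ] [ 523.11 -303.43  179.89]
white small [ 445.91 -392.82   88.15] [ 448.02 -392.11   88.34]
0.95 [505.61 -96.6  181.5 ] [-0.71  4.68  0.69] [-0.   -0.    0.05]
1.09 [ 510.88 -108.13  182.2 ] [-3.77 16.99 -0.02] [-0.   -0.    0.19]
1.23 [ 514.5  -120.29  182.9 ] [-8.53 28.75 -0.73] [-0.   -0.    0.33]
1.37 [ 516.39 -132.83  183.6 ] [-14.87  39.73  -1.45] [-0.   -0.    0.47]
1.51 [ 516.5  -145.51  184.3 ] [-22.69  49.72  -2.17] [-0.   -0.    0.61]
1.65 [ 514.85 -158.09  185.  ] [-31.82  58.51  -2.89] [-0.   -0.    0.75]
1.79 [ 511.45 -170.31  185.7 ] [-42.1   65.95  -3.61] [-0.   -0.    0.89]
1.93 [ 506.39 -181.94  186.4 ] [-53.31  71.88  -4.33] [-0.   -0.    1.03]
2.07 [ 499.75 -192.74  187.1 ] [-65.23  76.19  -5.05] [-0.   -0.    1.17]
2.21 [ 491.67 -202.52  187.8 ] [-77.65  78.79  -5.77] [-0.   -0.    1.31]
2.35 [ 482.3  -211.07  188.5 ] [-90.3   79.64  -6.49] [-0.   -0.    1.45]
2.49 [ 471.83 -218.23  189.2 ] [-102.95   78.71   -7.21] [-0.   -0.    1.59]
2.63 [ 460.47 -223.86  189.9 ] [-115.34   76.02   -7.92] [-0.   -0.    1.65]
2.77 [ 448.43 -227.85  190.6 ] [-127.24   71.63   -8.64] [-0.   -0.    1.65]
```

Run:
```python
import cv2
a=cv2.imread("pics/top0.png")[130:290,400:640];cv2.imwrite("pics/a1.png",cv2.resize(a,None,fx=3,fy=3))
a=cv2.imread("pics/scene0.png")[20:220,320:560];cv2.imwrite("pics/a2.png",cv2.resize(a,None,fx=3,fy=3))
```

```text
(no output)
```

View pics/a1.png

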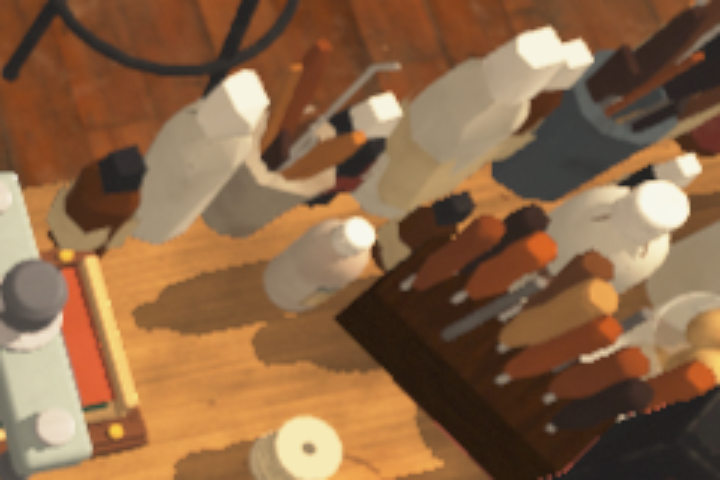

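View pics/a2.png

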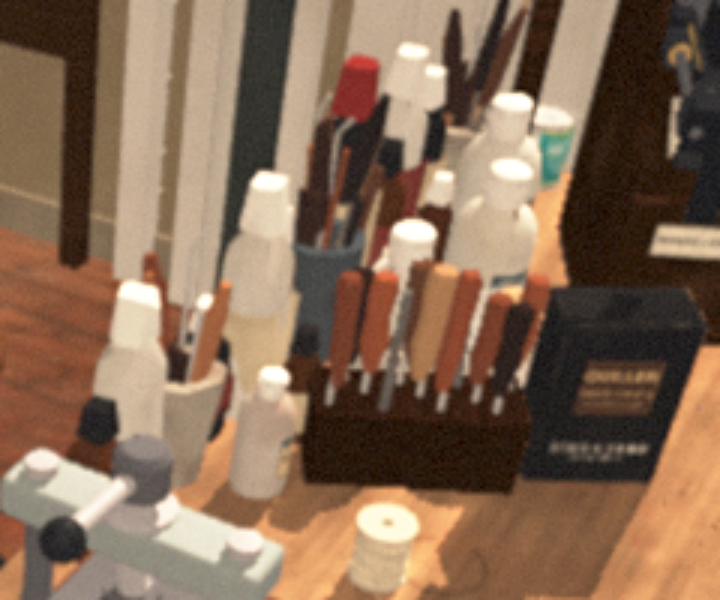

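The tallest bottle nearby tops out around z=190, and the gripper body will stay above z=235. The fingers also stay clear of it in plan, so I'll continue.

```bash
python3 -m pendant '[{"travel":[-0.7,5,0],"delta_rot":[0,0,0.05],"fingers":0.6},{"travel":[-4,17,0],"delta_rot":[0,0,0.19],"fingers":0.6},{"travel":[-8.5,29,-0.7],"delta_rot":[0,0,0.33],"fingers":0.6},{"travel":[-15,40,-1.5],"delta_rot":[0,0,0.47],"fingers":0.6},{"travel":[-22.7,49.7,-2.2],"delta_rot":[0,0,0.61],"fingers":0.6},{"travel":[-32,58.5,-2.9],"delta_rot":[0,0,0.75],"fingers":0.6},{"travel":[-42,66,-3.6],"delta_rot":[0,0,0.89],"fingers":0.6},{"travel":[-53.3,72,-4.3],"delta_rot":[0,0,1.03],"fingers":0.6},{"travel":[-65,76,-5],"delta_rot":[0,0,1.17],"fingers":0.6},{"travel":[-77.6,79,-5.8],"delta_rot":[0,0,1.31],"fingers":0.6},{"travel":[-90,79.6,-6.5],"delta_rot":[0,0,1.45],"fingers":0.6},{"travel":[-103,78.7,-7.2],"delta_rot":[0,0,1.59],"fingers":0.6},{"travel":[-109,77.5,-7.5],"delta_rot":[0,0,1.65],"fingers":0.6},{"travel":[-109,77.5,-7.5],"delta_rot":[0,0,1.65],"fingers":0.6}]'
python3 - <<'E'
from cell import env
import cv2
from h import *
s,p,R=tool();print(s["force"],s["torque"],s["finger_gap"]*87,p,s["qpos"])
cv2.imwrite("pics/w4.png",env.capture("wrist")["image"])
c=env.capture("top")["image"][150:330,250:470];cv2.imwrite("pics/t4.png",cv2.resize(c,None,fx=3,fy=3))
A=np.array([426,-140,0])
for th in np.arange(2.56,3.1,0.08):
    y=min(th,2.55)
    t=np.array([np.cos(th),-np.sin(th),0]);r=np.array([np.sin(th),np.cos(th),0])
    P=A+90*r+11*t+[0,0,177+5*(th-.05)]
    print(round(th,2),P,*rel(P,down(-y)))
E
```

```text
time_s: 6.08
tcp_pos: [467.2, -221.2, 190.4]
orientation: [-0.001, 0.883, -0.468, 0.001]
force: [2.5, 0.3, 0.8]
finger_gap: 0.597
[2.54 0.32 0.8 ] [ 0.12 -0.38 -0.  ] 51.951006665066274 [ 467.19 -221.16  190.41] [ 0.76  0.08 -0.39  1.83  0.03  1.23 -2.18]
2.56 [ 466.25 -221.25  189.55] [-0.06  0.78  0.59] [-0. -0.  0.]
2.64 [ 459.63 -224.2   189.95] [-1.33  7.92  0.17] [-0. -0.  0.]
2.72 [ 452.79 -226.62  190.35] [-3.17 14.94 -0.24] [-0. -0.  0.]
2.8 [ 445.78 -228.48  190.75] [-5.56 21.78 -0.66] [-0. -0.  0.]
2.88 [ 438.65 -229.78  191.15] [-8.49 28.41 -1.07] [-0. -0.  0.]
2.96 [ 431.43 -230.51  191.55] [-11.94  34.79  -1.49] [-0. -0.  0.]
3.04 [ 424.18 -230.65  191.95] [-15.89  40.87  -1.9 ] [-0. -0.  0.]
```

View pics/w4.png

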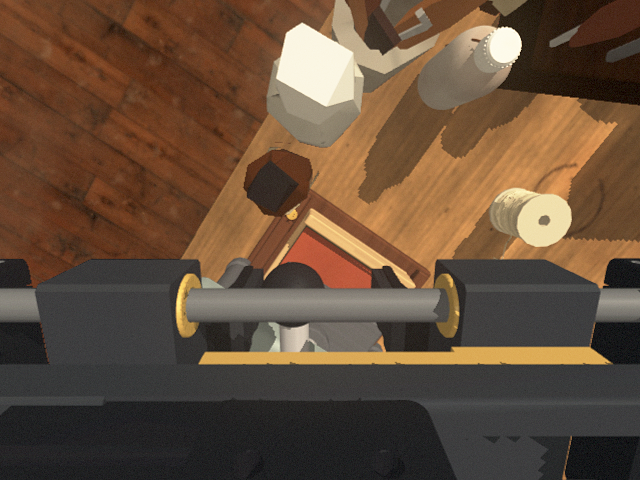

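View pics/t4.png

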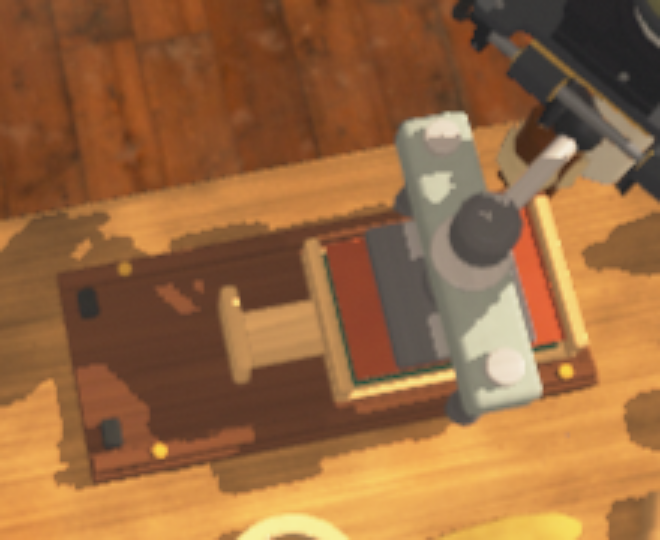

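The ball at (292,290) is still between the fingers, and in the top view the lever is well past the crosshead. I'll continue to the upper stop in small steps.

```bash
python3 -m pendant '[{"travel":[-1.3,8,0],"delta_rot":[0,0,0.08],"fingers":0.6},{"travel":[-3.2,15,0],"delta_rot":[0,0,0.16],"fingers":0.6},{"travel":[-5.5,22,-0.6],"delta_rot":[0,0,0.24],"fingers":0.6},{"travel":[-5.5,22,-0.6],"delta_rot":[0,0,0.24],"fingers":0.6}]'; python3 -m pendant '[{"travel":[0,3,0],"delta_rot":[0,0,0],"fingers":0.6},{"travel":[0,3,0],"delta_rot":[0,0,0],"fingers":0.6}]'
python3 - <<'E'
from cell import env
import cv2
from h import *
s,p,R=tool();print(s["force"],R.inv().apply(s["force"]),s["finger_gap"]*87,p,s["qpos"])
cv2.imwrite("pics/w5.png",env.capture("wrist")["image"])
E
```

```text
time_s: 6.68
tcp_pos: [446.0, -228.6, 191.2]
orientation: [-0.001, 0.822, -0.57, 0.001]
force: [2.3, -0.4, 1.0]
finger_gap: 0.602
time_s: 6.92
tcp_pos: [444.3, -229.5, 191.3]
orientation: [-0.001, 0.822, -0.569, 0.002]
force: [4.8, -0.4, -0.8]
finger_gap: 0.6
[ 4.82 -0.44 -0.78] [ 2.11 -4.36  0.8 ] 52.19600790108171 [ 444.26 -229.5   191.3 ] [ 0.78  0.04 -0.36  1.87  0.01  1.23 -2.37]
```

View pics/w5.png

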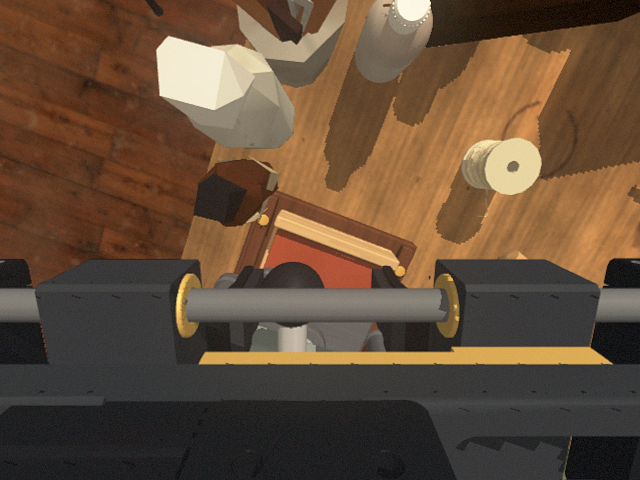

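```bash
for i in 1; do python3 -m pendant '[{"travel":[-1,5,0],"delta_rot":[0,0,0.05],"fingers":0.6},{"travel":[-1,5,0],"delta_rot":[0,0,0.05],"fingers":0.6}]'; python3 -m pendant '[{"travel":[-1,5,0],"delta_rot":[0,0,0.03],"fingers":0.6},{"travel":[-1,5,0],"delta_rot":[0,0,0.03],"fingers":0.6}]'; done
```

```text
time_s: 7.22
tcp_pos: [443.4, -228.5, 191.3]
orientation: [-0.004, 0.809, -0.588, 0.005]
force: [13.9, 1.4, -5.8]
finger_gap: 0.604
time_s: 7.48
tcp_pos: [443.1, -227.8, 191.2]
orientation: [-0.007, 0.801, -0.599, 0.009]
force: [16.3, -0.7, -9.5]
finger_gap: 0.601
```

The force rose from 4 to 16 N with no further motion, so the lever is at its stop (the ball works out near θ≈2.8). I'll back off within the finger play and rise.

```bash
python3 -m pendant '[{"travel":[0,-6,0],"delta_rot":[0,0,0],"fingers":0.65},{"travel":[1,-11,0],"delta_rot":[0,0,0],"fingers":0.7},{"travel":[1,-11,-1],"delta_rot":[0,0,0],"fingers":0.7},{"travel":[1,-11,-30],"delta_rot":[0,0,0],"fingers":0.7},{"travel":[1,-11,-80],"delta_rot":[0,0,0],"fingers":0.7},{"travel":[1,-11,-110],"delta_rot":[0,0,0],"fingers":0.7},{"travel":[1,-11,-110],"delta_rot":[0,0,0],"fingers":0.7}]'
python3 - <<'E'
from cell import env
import cv2
from h import *
s,p,R=tool();print(s["force"],p,s["qpos"])
G=np.eye(4);G[:3,:3]=R.as_matrix();G[:3,3]=p
W=env.capture("wrist");W["extrinsics"]=G@W["mount"];im=W["image"].copy()
for q in(2.6,2.7,2.8):
    b=press([426,-140,-0.013])((90*np.sin(q),90*np.cos(q),173+5*q));print(q,b,proj(W,b))
cv2.imwrite("pics/w6.png",im)
c=env.capture("top")["image"][150:330,250:470];cv2.imwrite("pics/t6.png",cv2.resize(c,None,fx=3,fy=3))
c=env.capture("scene")["image"][155:345,250:430];cv2.imwrite("pics/s6.png",cv2.resize(c,None,fx=3,fy=3))
E
```

```text
time_s: 8.35
tcp_pos: [452.0, -226.6, 304.2]
orientation: [-0.007, 0.801, -0.599, 0.011]
force: [0.5, -0.6, -1.0]
finger_gap: 0.703
[ 0.46 -0.62 -0.99] [ 452.05 -226.59  304.21] [ 0.78 -0.02 -0.36  1.7  -0.02  1.43 -2.43]
2.6 [ 471.39 -217.72  186.  ] [294.31 241.68]
2.7 [ 463.4  -221.86  186.5 ] [305.63 239.75]
2.8 [ 455.04 -225.18  187.  ] [317.2  238.94]
```

View pics/w6.png

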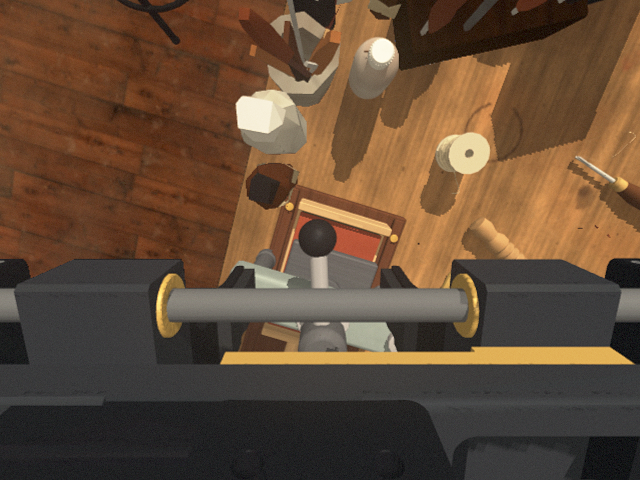

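View pics/t6.png

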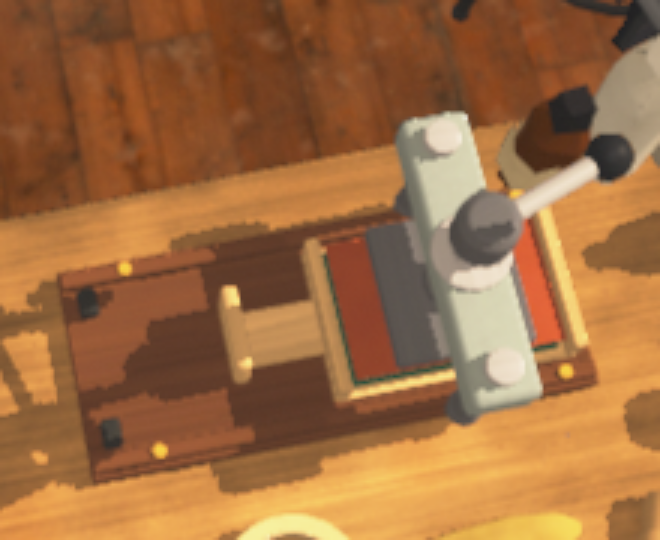

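View pics/s6.png

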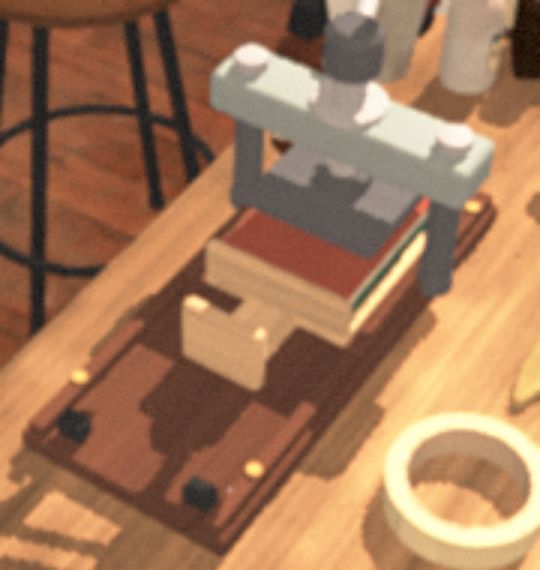

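The wrist view shows the ball at (318,238), which matches the prediction for 2.8 rad (317,239). The scene view shows the platen raised clear of the tray walls, and the tray hasn't moved. Next I'll go behind the tab.

Run:
```python
from h import *
for P in([470,-226,304],[480,-130,304],[432,-27,304],[432,-27,140]):print(P,*rel(P,down(-0.013)))
```

```text
[470, -226, 304] [  5.77 -18.65  -3.34] [ 0.   -0.03 -2.84]
[480, -130, 304] [-83.47 -55.41  -2.92] [ 0.   -0.03 -2.84]
[432, -27, 304] [-195.84  -38.53   -3.68] [ 0.   -0.03 -2.84]
[432, -27, 140] [-196.45  -35.17  160.28] [ 0.   -0.03 -2.84]
```

```bash
python3 -m pendant '[{"travel":[5,-18,-3],"delta_rot":[0,0,-0.17],"fingers":0.4},{"travel":[-10,-30,-3],"delta_rot":[0,0,-0.35],"fingers":0.15},{"travel":[-28,-38,-3],"delta_rot":[0,0,-0.53],"fingers":0.15},{"travel":[-46,-45,-3],"delta_rot":[0,0,-0.71],"fingers":0.15},{"travel":[-64,-50,-3],"delta_rot":[0,0,-0.89],"fingers":0.15},{"travel":[-83,-55,-3],"delta_rot":[0,-0.01,-1.07],"fingers":0.15},{"travel":[-95,-55,-3],"delta_rot":[0,-0.01,-1.25],"fingers":0.15},{"travel":[-108,-54,-3],"delta_rot":[0,-0.01,-1.43],"fingers":0.15},{"travel":[-120,-53,-3],"delta_rot":[0,-0.02,-1.61],"fingers":0.15},{"travel":[-133,-51,-3],"delta_rot":[0,-0.02,-1.79],"fingers":0.15},{"travel":[-145,-49,-3],"delta_rot":[0,-0.02,-1.97],"fingers":0.15},{"travel":[-158,-47,-3],"delta_rot":[0,-0.02,-2.15],"fingers":0.15},{"travel":[-170,-44,0],"delta_rot":[0,-0.03,-2.33],"fingers":0.15},{"travel":[-183,-41,20],"delta_rot":[0,-0.03,-2.51],"fingers":0.15},{"travel":[-196,-38,50],"delta_rot":[0,-0.03,-2.68],"fingers":0.15},{"travel":[-196,-37,90],"delta_rot":[0,-0.03,-2.84],"fingers":0.15},{"travel":[-196,-36,130],"delta_rot":[0,-0.03,-2.84],"fingers":0.15},{"travel":[-196,-35,160],"delta_rot":[0,-0.03,-2.84],"fingers":0.15},{"travel":[-196,-35,160],"delta_rot":[0,-0.03,-2.84],"fingers":0.15}]'
cat > snap.py <<'E'
from cell import env
import cv2,sys
from h import *
n=sys.argv[1]
s,p,R=tool();print(s["time_s"],s["force"],p,R.as_matrix().ravel(),s["qpos"],s["finger_gap"]*87)
cv2.imwrite(f"pics/w{n}.png",env.capture("wrist")["image"])
c=env.capture("top")["image"][150:330,250:470];cv2.imwrite(f"pics/t{n}.png",cv2.resize(c,None,fx=3,fy=3))
c=env.capture("scene")["image"][155:345,250:430];cv2.imwrite(f"pics/s{n}.png",cv2.resize(c,None,fx=3,fy=3))
E
python3 snap.py 7
```

```text
time_s: 10.88
tcp_pos: [428.9, -27.3, 137.2]
orientation: [-0.003, 0.712, 0.702, -0.002]
force: [-1.0, -0.0, 0.7]
finger_gap: 0.151
10.875 [-0.99 -0.    0.69] [428.88 -27.31 137.22] [ 0.01  1.   -0.01  1.   -0.01  0.    0.   -0.01 -1.  ] [ 0.52 -0.05 -0.5   2.07 -0.03  1.12  0.02] 13.094514323792284
```

View pics/w7.png

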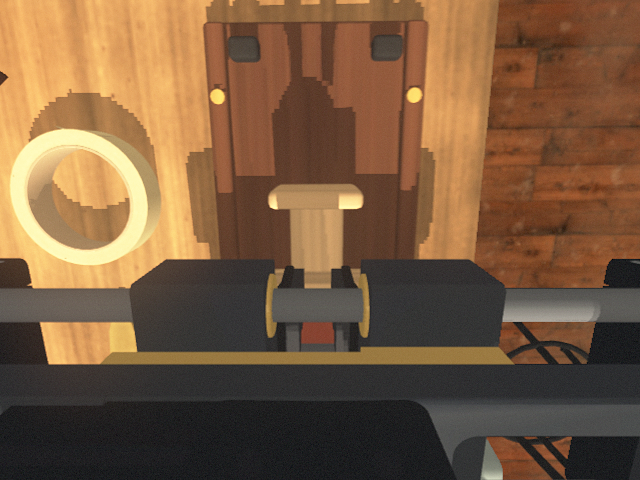

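View pics/s7.png

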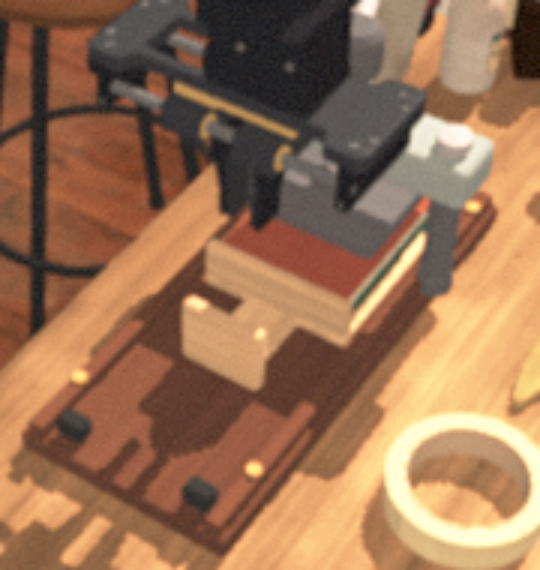

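The wrist view shows the tab's top edge centred at about (316,190), with the tongue reaching back to the wall below it. I'll measure where the tab and wall sit relative to the fingers.

Run:
```python
import cv2
from cell import env
from h import *
s,p,R=tool();W=env.capture("wrist");G=np.eye(4);G[:3,:3]=R.as_matrix();G[:3,3]=p;W["extrinsics"]=G@W["mount"]
def at(u,v,z):
    o,d=ray(W,u,v);return o+d*(z-o[2])/d[2]
for u,v,z in((316,184,66),(316,192,66),(268,188,66),(363,188,66),(230,58,16),(403,58,16),(317,270,52),(317,288,52)):print((u,v,z),at(u,v,z))
c=W["image"][140:300,220:420];cv2.imwrite("pics/w7c.png",cv2.resize(c,None,fx=4,fy=3.75))
```

```text
(316, 184, 66) [432.81  17.15  66.  ]
(316, 192, 66) [432.73  12.17  66.  ]
(268, 188, 66) [402.77  15.12  66.  ]
(363, 188, 66) [462.16  14.22  66.  ]
(230, 58, 16) [373.53 101.41  16.  ]
(403, 58, 16) [495.31  99.66  16.  ]
(317, 270, 52) [432.53 -44.29  52.  ]
(317, 288, 52) [432.33 -57.83  52.  ]
```

View pics/w7c.png

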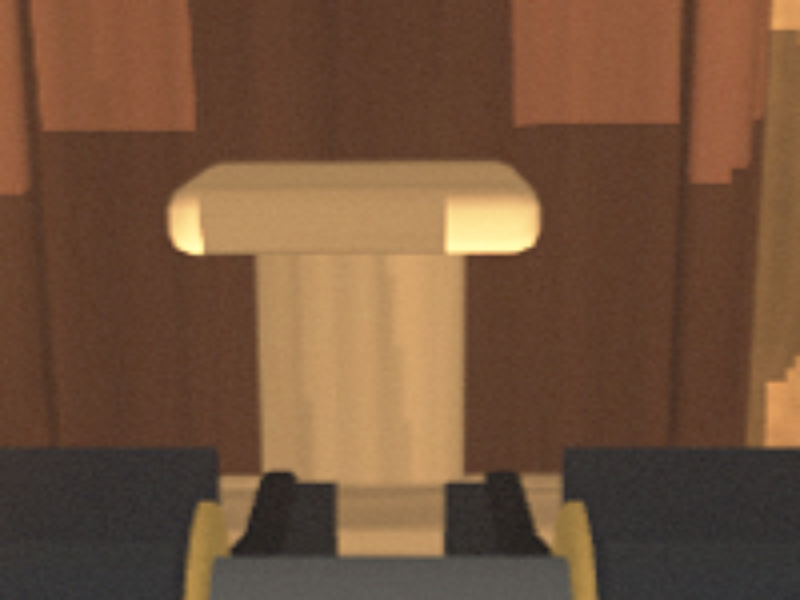

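Refined from the crop, the tab is centred at about (428, 7.5) with its inner face at y≈2, and the wall face is at y≈-53. The fingers at y=-27 are centred in the gap, so I'll descend.

```bash
python3 -m pendant '[{"travel":[0,0,30],"delta_rot":[0,0,0],"fingers":0.15},{"travel":[0,0,60],"delta_rot":[0,0,0],"fingers":0.15},{"travel":[0,0,83],"delta_rot":[0,0,0],"fingers":0.15},{"travel":[0,0,83],"delta_rot":[0,0,0],"fingers":0.15}]'
python3 snap.py 8
```

```text
time_s: 11.58
tcp_pos: [432.4, -27.6, 58.2]
orientation: [0.0, 0.712, 0.702, -0.0]
force: [0.1, 0.6, -0.5]
finger_gap: 0.154
11.575 [ 0.1   0.58 -0.5 ] [432.43 -27.62  58.22] [ 0.01  1.    0.    1.   -0.01 -0.   -0.    0.   -1.  ] [ 0.5   0.06 -0.51  2.15  0.04  0.94 -0.04] 13.427519074162246
```

View pics/s8.png

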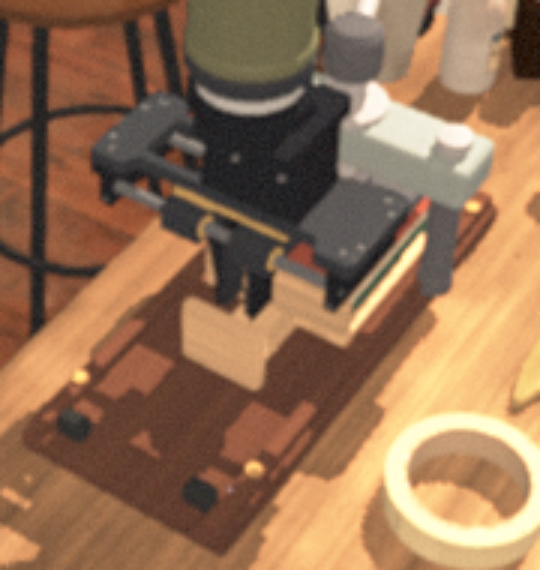

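View pics/w8.png

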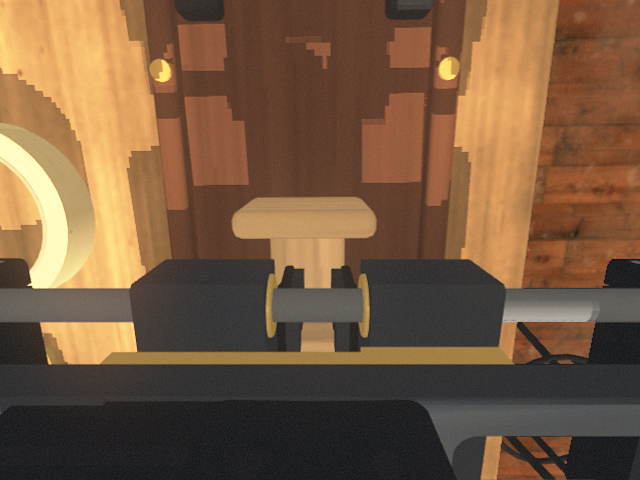

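```bash
python3 -m pendant '[{"travel":[0,-2,5],"delta_rot":[0,0,0],"fingers":0.15},{"travel":[5,-3,5],"delta_rot":[0,0,0],"fingers":0.15},{"travel":[10,-3,5],"delta_rot":[0,0,0],"fingers":0.15},{"travel":[14,-3,5],"delta_rot":[0,0,0],"fingers":0.15},{"travel":[18,-3,5],"delta_rot":[0,0,0],"fingers":0.15},{"travel":[22,-3,5],"delta_rot":[0,0,0],"fingers":0.15},{"travel":[27,-3,5],"delta_rot":[0,0,0],"fingers":0.15},{"travel":[32,-3,5],"delta_rot":[0,0,0],"fingers":0.15},{"travel":[38,-3,5],"delta_rot":[0,0,0],"fingers":0.15},{"travel":[44,-3,5],"delta_rot":[0,0,0],"fingers":0.15},{"travel":[50,-3,5],"delta_rot":[0,0,0],"fingers":0.15},{"travel":[50,-3,5],"delta_rot":[0,0,0],"fingers":0.15}]'
python3 snap.py 9
```

```text
time_s: 13.22
tcp_pos: [432.0, 23.6, 54.9]
orientation: [0.002, 0.712, 0.702, 0.002]
force: [-0.2, -0.2, 0.5]
finger_gap: 0.151
13.225 [-0.21 -0.21  0.51] [432.03  23.62  54.91] [ 0.01  1.    0.    1.   -0.01 -0.    0.    0.   -1.  ] [ 0.44  0.07 -0.56  2.15  0.05  0.93 -0.17] 13.14376890563499
```

View pics/s9.png

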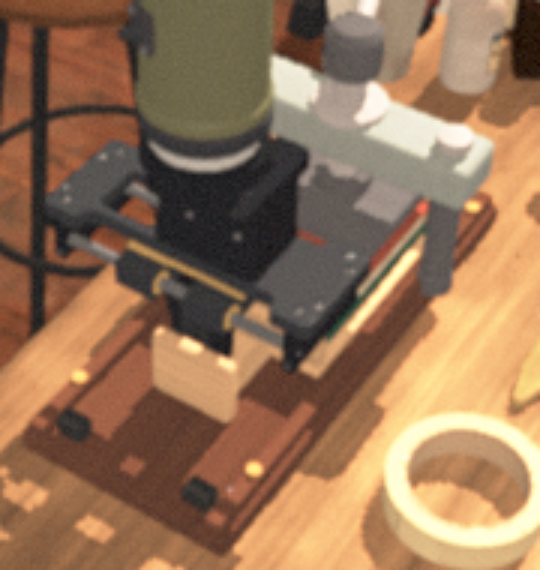

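View pics/t9.png

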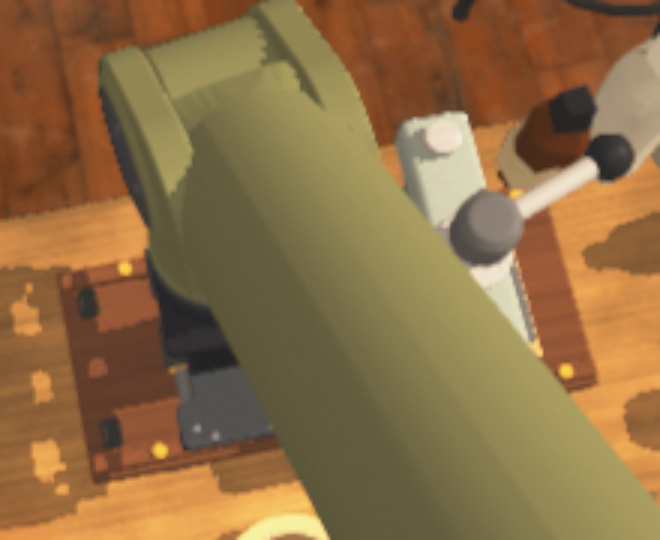

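View pics/w9.png

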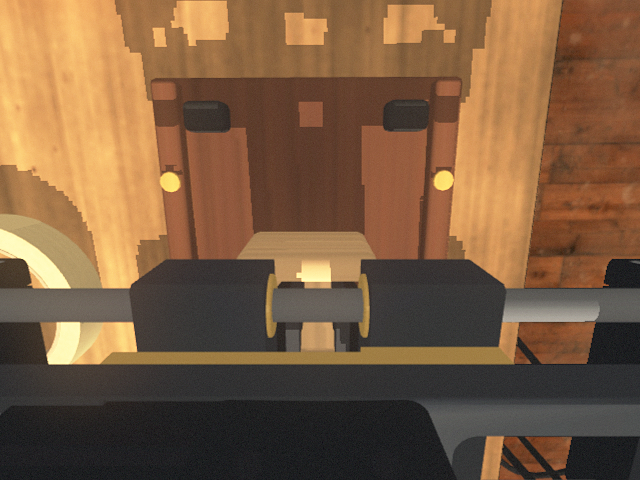

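The tray is sliding with the book in it: the tab in the scene crop went from (223,345) to (195,375), and the force stays below 1 N. I'll carry on.

```bash
python3 -m pendant '[{"travel":[5,0,0],"delta_rot":[0,0,0],"fingers":0.15},{"travel":[11,0,0],"delta_rot":[0,0,0],"fingers":0.15},{"travel":[17,0,0],"delta_rot":[0,0,0],"fingers":0.15},{"travel":[23,0,0],"delta_rot":[0,0,0],"fingers":0.15},{"travel":[29,0,0],"delta_rot":[0,0,0],"fingers":0.15},{"travel":[35,0,0],"delta_rot":[0,0,0],"fingers":0.15},{"travel":[41,0,0],"delta_rot":[0,0,0],"fingers":0.15},{"travel":[47,0,0],"delta_rot":[0,0,0],"fingers":0.15},{"travel":[53,0,0],"delta_rot":[0,0,0],"fingers":0.15},{"travel":[59,0,0],"delta_rot":[0,0,0],"fingers":0.15},{"travel":[65,0,0],"delta_rot":[0,0,0],"fingers":0.15},{"travel":[71,0,0],"delta_rot":[0,0,0],"fingers":0.15},{"travel":[77,0,0],"delta_rot":[0,0,0],"fingers":0.15},{"travel":[83,0,0],"delta_rot":[0,0,0],"fingers":0.15},{"travel":[89,0,0],"delta_rot":[0,0,0],"fingers":0.15},{"travel":[95,0,0],"delta_rot":[0,0,0],"fingers":0.15},{"travel":[100,0,0],"delta_rot":[0,0,0],"fingers":0.15},{"travel":[100,0,0],"delta_rot":[0,0,0],"fingers":0.15}]'
python3 snap.py 10
```

```text
time_s: 15.62
tcp_pos: [433.3, 124.3, 54.8]
orientation: [0.001, 0.712, 0.702, 0.002]
force: [0.1, 1.0, 0.4]
finger_gap: 0.151
15.625 [0.14 1.05 0.44] [433.33 124.26  54.83] [ 0.01  1.    0.    1.   -0.01  0.    0.    0.   -1.  ] [ 0.3   0.12 -0.66  2.11  0.09  0.93 -0.43] 13.146685977230304
```

View pics/s10.png

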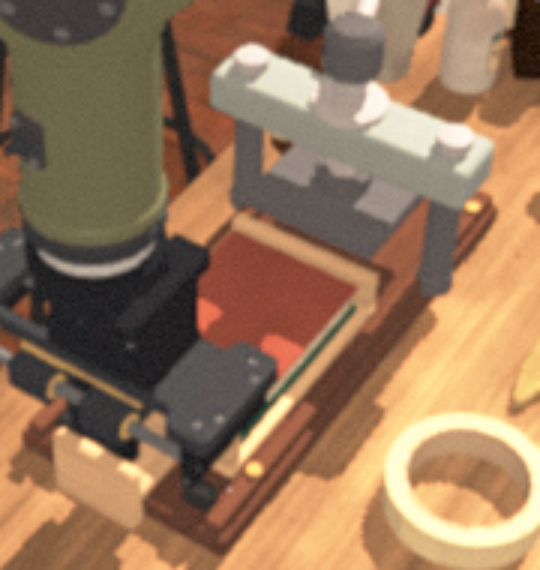

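View pics/w10.png

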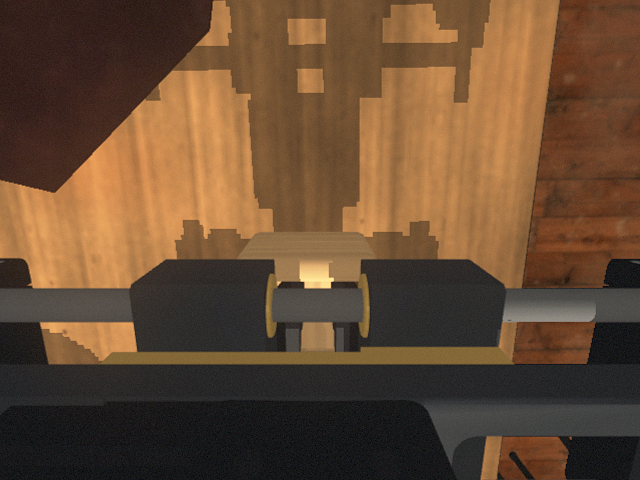

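The tray is almost at the stops with the book still in it. I'll feel for contact in small steps.

```bash
python3 -m pendant '[{"travel":[4,0,0],"delta_rot":[0,0,0],"fingers":0.15},{"travel":[8,0,0],"delta_rot":[0,0,0],"fingers":0.15},{"travel":[8,0,0],"delta_rot":[0,0,0],"fingers":0.15}]';  python3 -m pendant '[{"travel":[3,0,0],"delta_rot":[0,0,0],"fingers":0.15},{"travel":[6,0,0],"delta_rot":[0,0,0],"fingers":0.15},{"travel":[6,0,0],"delta_rot":[0,0,0],"fingers":0.15}]'
```

```text
time_s: 16.15
tcp_pos: [433.5, 132.1, 54.9]
orientation: [0.001, 0.712, 0.702, 0.002]
force: [-0.5, -1.1, -0.5]
finger_gap: 0.145
time_s: 16.52
tcp_pos: [433.5, 138.7, 54.8]
orientation: [0.001, 0.712, 0.702, 0.002]
force: [0.0, -1.9, -0.7]
finger_gap: 0.149
```

```bash
python3 -m pendant '[{"travel":[2,0,0],"delta_rot":[0,0,0],"fingers":0.15},{"travel":[4,0,0],"delta_rot":[0,0,0],"fingers":0.15},{"travel":[4,0,0],"delta_rot":[0,0,0],"fingers":0.15}]';  python3 -m pendant '[{"travel":[2,0,0],"delta_rot":[0,0,0],"fingers":0.15},{"travel":[3,0,0],"delta_rot":[0,0,0],"fingers":0.15},{"travel":[3,0,0],"delta_rot":[0,0,0],"fingers":0.15}]'
```

```text
time_s: 16.9
tcp_pos: [433.3, 141.5, 54.8]
orientation: [0.001, 0.712, 0.702, 0.001]
force: [-0.4, -6.1, 2.4]
finger_gap: 0.15
time_s: 17.27
tcp_pos: [433.3, 141.6, 54.8]
orientation: [0.003, 0.712, 0.702, -0.001]
force: [-0.6, -9.6, 4.4]
finger_gap: 0.152
```

The tray is against the stops: the force rose to about 10 N and motion ceased at y=141.6. I'll back off within the gap, rise and look.

```bash
python3 -m pendant '[{"travel":[-5,0,0],"delta_rot":[0,0,0],"fingers":0.15},{"travel":[-12,0,0],"delta_rot":[0,0,0],"fingers":0.15},{"travel":[-16,0,0],"delta_rot":[0,0,0],"fingers":0.15},{"travel":[-16,0,-25],"delta_rot":[0,0,0],"fingers":0.15},{"travel":[-16,0,-70],"delta_rot":[0,0,0],"fingers":0.15},{"travel":[-16,0,-130],"delta_rot":[0,0,0],"fingers":0.15},{"travel":[-16,10,-190],"delta_rot":[0,0,0],"fingers":0.15},{"travel":[-40,40,-210],"delta_rot":[0,0,0],"fingers":0.15},{"travel":[-60,100,-220],"delta_rot":[0,0,0],"fingers":0.15},{"travel":[-60,100,-220],"delta_rot":[0,0,0],"fingers":0.15}]'
python3 snap.py 11
```

```text
time_s: 18.52
tcp_pos: [535.1, 78.4, 274.2]
orientation: [0.002, 0.714, 0.7, -0.0]
force: [-0.7, -0.1, 0.5]
finger_gap: 0.147
18.525 [-0.66 -0.07  0.52] [535.07  78.38 274.18] [ 0.02  1.    0.    1.   -0.02 -0.   -0.    0.   -1.  ] [ 0.37  0.11 -0.61  1.65  0.07  1.4  -0.26] 12.813992866627887
```

View pics/s11.png

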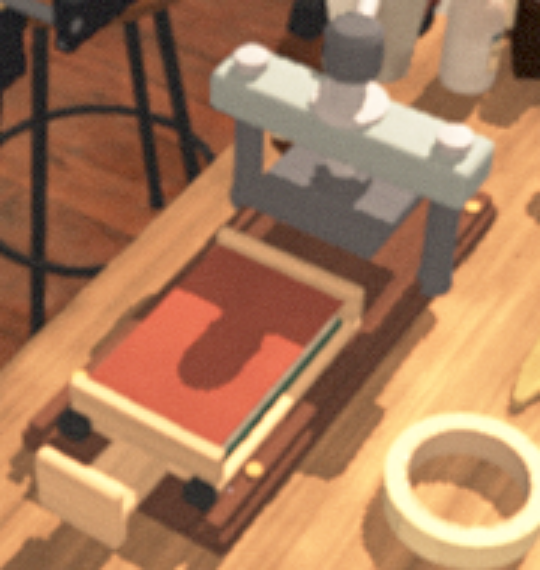

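View pics/t11.png

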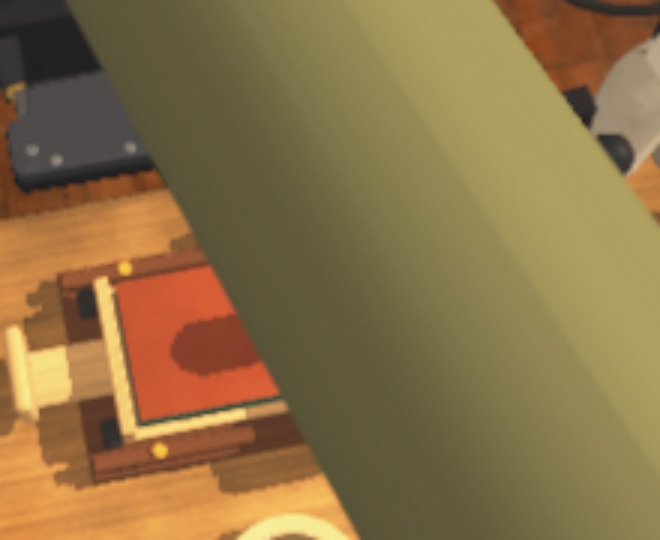

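View pics/w11.png

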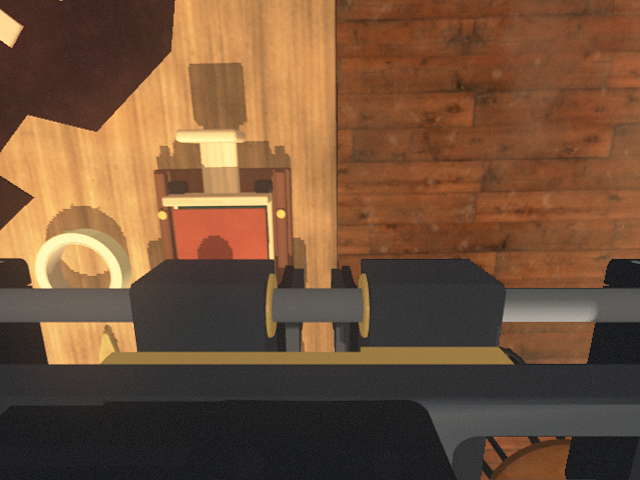

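The scene view shows the tray wall against both stops, at (75,422) and (200,490), with the book flat in it. The top view shows the lever ball still at (612,155) in its loosened position, and the arm is clear. I'll hand it in.

```bash
python3 -c "
from cell import env
print(env.close_job(),env.observe()['time_s'])"
```

```text
the job is handed in; nothing more can be done
the job is handed in; nothing more can be done
```

The press is open and the tray, with the book flat in it, is against the end stops. I handed the job in at about 18.6 s.

- **Lever:** I swung it clockwise by the ball, held loosely between the open fingers, until the force rose from about 4 to 16 N and the motion stopped. The wrist camera then showed the ball at (318,238). The prediction for the upper stop at 2.8 rad was (317,239). I never pushed the lever the tightening way.
- **Tray:** I pushed the tab from inside its gap without gripping it, until the tray stopped and the push reached about 10 N. I then backed off and rose clear.
- **Final pictures:** The tray wall is at both stops and the book lies in the tray. The lever ball is still in its loosened position, and the robot is touching nothing.

The fits from each camera alone differed by a few millimetres (up to about 6 mm). I therefore confirmed both end positions by contact force. None of the checks failed.

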